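# Work the low tin out of the tin rack on the coffee bar

### The job

The low tin stands tight in a row with two taller ones in the small rack on the coffee bar. Swing the rack's front stop bar up and over so that it stays open on its own, then push the low tin forward out of the row from behind and, gripping it gently since its thin sides dent, draw it along the counter until it stands well clear in front of the rack. Keep it standing on the counter all the way (do not lift it), and leave the two tall tins and the jug, tamper and cup where they are.

Things in the scene. Friction and masses are not known exactly. Their poses are not given: they have to be found in the camera images.
- rack: Dark steel frame screwed to the counter, holding three tins side by side. Origin on the counter, mid-row; x to the back (tins come out towards -x), y left along the row. Tins stand on the counter; back open. End walls x -46 to 46, 40 mm high, 6 mm thick, inner faces y = +-92.5. A pivot cheek of the stop, 60 mm high, stands at x = -42, y = 145, with its 50 mm foot.
- rail_mid (a point): Middle of the fixed 8 mm round hold-down rail across the row along rack y: rack x = -12, y = 0, 74 mm up; its end posts (y = +-95.5) are 80 mm high. Tins slide under it. A finger reaching down behind a tin cannot pass it, so a tin can be pushed from behind only about half way out, then must be taken by its projecting front end.
- low_tin: The tin to bring out: thin-walled steel, flat aluminium lid with a dark round disc, 92 (x) by 60 (y) by 50 mm high, 0.15 to 0.35 kg. Dents if fingers press over about 45 N on a side. Origin: centre of its underside. In any of the three places (rack y = -60.5, 0, 60.5; x = 0), long side along rack x, 0.5 mm from its neighbours: too tight for a finger.
- stop (a joint): Angle (rad) of the steel stop bar across the row's front (rack x = -58, 45 mm up, 8 mm thick, 12 mm high, 230 mm long, 0.16 kg). Hinged at its left (+y) end about rack x. 0: shut, level, pointing to rack -y; growing: free end rises and swings over to +y. Balances near 1.57; below it falls shut, beyond it falls to its open end stop at 1.95. Little friction.
- tall_tin_a: A tin like the low one but 65 mm high, with a dark oblong panel on its lid (92 by 60 mm plan, 0.3 kg). Origin at the centre of its underside. Must stay in its place.
- tall_tin_b: The other 65 mm high tin, same as the first. Must stay in its place.
- stop_hinge (a point): Point on the stop bar's hinge axis, in the bar (rack frame x = -58, y = 145, z = 45 mm).
- stop_grip (a point): Middle of the grip pin, a round steel pin of 12 mm diameter that stands out 52 mm from the front face of the bar towards rack -x, 225 mm from the hinge along the bar; the point lies on the pin's axis, 36 mm in front of the bar's centre line. The pin can turn between gripping fingers.
- milk_jug: Steel milk jug with handle, 80 mm wide, 100 mm high, standing to the right (-y) of the rack. Origin under its centre. Leave alone.
- tamper: Dark steel tamper, 58 mm wide, 92 mm high, standing left (+y) of the rack. Origin under its centre. Leave alone.
- cup: White mug, 80 mm wide, 65 mm high, standing left of and in front of the rack. Origin under its centre. Leave alone.
Not all that is in view belongs to the job. What is shaped like the low_tin but orange or purple is not meant.

How it is judged:
On the way, in this order (a step that is already met when the one before it is completed fails the run):
1. the stop bar has been swung past its balance point and stays open on its own, not touched by the fingers (value of joint stop above 1.75 rad and contact force between the fingers and rack below 0.1 N), for 0.3 s.
2. the fingers, reaching down behind the low tin, have pushed it at least 15 mm forward out of the row (x of low_tin in the frame of rack below -0.015 m and x of the grasp point in the frame of rack above 0 m and contact force between the fingers and low_tin above 0.2 N), for 0.05 s.
At the end, for the whole second after the job is handed in: The low tin stands upright, still and released on the counter, wholly in front of the stop bar's line (origin over 112 mm in front of the rack's along rack -x); the stop is open beyond 1.75 rad; tall tins within 12 mm, and jug, tamper and cup within 15 mm, of where they started (x of low_tin in the frame of rack below -0.112 m and height (world z) of low_tin below 0.004 m and angle between low_tin's own z axis and vertical below 0.05 rad and linear speed of low_tin below 0.01 m/s and value of joint stop above 1.75 rad and distance of each of tall_tin_a, tall_tin_b from where it was at the start of the episode below 0.012 m and distance of each of milk_jug, tamper, cup from where it was at the start of the episode below 0.015 m); the robot touches nothing.
It fails at once if the low tin is lifted more than 12 mm off the counter or tipped over (height (world z) of low_tin above 0.012 m or angle between low_tin's own z axis and vertical above 0.35 rad).
It fails at once if a tall tin is moved more than 12 mm (distance of any of tall_tin_a, tall_tin_b from where it was at the start of the episode above 0.012 m).
It fails at once if the jug, tamper or cup is moved more than 15 mm (distance of any of milk_jug, tamper, cup from where it was at the start of the episode above 0.015 m).
It fails at once if the low tin is dented: the fingers press on it with more than 90 N in all (45 N a side) (contact force between the fingers and low_tin above 90 N).
It also fails if it takes over 59 s, if anything falls off the work surface, if the arm or the gripper's body presses on something with over 40 N, if the wrist force passes 120 N, or if a joint passes its speed limit or range.

### The arm

A 6-joint arm with a two-finger parallel gripper is mounted at the origin on the work surface. World frame = base frame: x ahead of the robot, y to its left, z up, the work surface at z = 0. Lengths are in m, angles in rad, forces in N, time in s.
With the tool pointing down it reaches from about 0.325 to 0.75 m from the base axis. Payload 7.6 kg.
Tool frame: the origin (TCP) lies on the centre line of the jaws, within the pads' length; the fingertips stand env.nose_length ahead of it and the grasp point (between the pads) lies 3 mm ahead of it (env.nose_length is the distance from the TCP to the fingertips, in m); x points along the fingers, y is the direction in which the jaws open and shut, and the axes are right-handed (so a half turn about x gives the same grasp; the last joint's range is limited). The gripper opens to 85 mm and grips with 20 to 120 N. Pads are 22 mm wide; open, the fingers measure 114 mm over their backs; the gripper's body (76 mm by 85 mm) begins 54 mm behind the grasp point. The pads swing forward as they close: fully open they stand 13 mm farther back than shut.
Start: joints at [1.209, 0.052, 1.401, -0, 1.689, -0.07], TCP at [0.151, 0.503, 0.22] pointing down, gripper open.
Joint ranges: [-2.9, 2.9], [-0.91, 2.17], [0.12, 2.37], [-1.06, 4.2], [0.26, 2.73], [-2.93, 2.93]. Speed limits (rad/s): [2.57, 2.57, 3.01, 3.14, 3.14, 3.14].

### API

Orientations are given as [roll, pitch, yaw] about the fixed x, y, z axes, in that order (R = Rz(yaw) Ry(pitch) Rx(roll)).
In Python, from cell import env, capture, calibration gives the robot as it stands.
- The arm moves only by the shell command python3 -m inch 'ROWS' [FORCE]. ROWS is JSON, a list of rows, each an object with "gripper": the gripper command: -1 is fully open, 1 is shut, values between are in proportion; "xyz": the shift along the tool's x, y, z in units of 0.2 m (1.0 is 0.2 m), a list of three; "yaw": the turn about the tool's x in units of pi/2 rad (1.0 is pi/2 rad). A call has 1 to 20 rows; each row is the pose to reach, as a shift and turn from the pose commanded when the call began, along the tool's axes at that moment; what a row does not reach only later rows make up. A row lasts 1/12 s, in which the tool goes at most 41.7 mm and 7.16 degrees, less where a joint would pass 70% of its speed; a pose out of reach is approached as far as the arm can. A call with a number of a shift or a turn outside -1 to 1 is refused whole. A call with a gripper value outside its range is refused whole. The fingers move at their own pace and stop on an object; FORCE is the grip in N (left out, the last holds). Time passes only in rows, so rows that repeat a pose let the fingers close. It gives the time, the measured TCP pose, the force and the opening at its end, in the units of the state.
- env.get_state(): the state, without advancing time (a new reading comes with each control period).
- capture(name): name is "scene" or "top"; returns the picture (480x640x3 uint8, blue, green, red); there is no depth.
- calibration(name): a dict with "fx", "fy", "cx", "cy" (pixels), "k1" (the pictures are not rectified: a ray, as slopes to the right and down, at radius r is drawn at 1 + k1 r^2 times it, then the intrinsics apply), "T" (4x4, takes a point from camera to world coordinates). Camera axes: x right, y up, looking along -z (the intrinsics and any distortion apply to the point x, -y, -z); pixel columns grow to the right and rows downward; lengths in m; the calibration is good to about 2 mm. A picture is of the moment at which its call begins. calibration takes no time and is no camera call.
- env.finish_job(): hands the job in, once; it reports no verdict.
The state is a dict: "time_s": time; "joint_pos": joint angles; "qvel": joint speeds; "joint_efforts": joint torques, N m; "eef_pos": TCP position; "ee_rot": TCP orientation; "contact_force": force on the tool from outside, world axes, zero at the start; "torque": the same for the moment, N m; "opening": opening from 0.0 (shut) to 1.0 (fully open).
Only numpy, scipy, OpenCV 4.12 (cv2) and the standard library are available. Lean on these libraries where they do the work, as an engineer would, in place of code of your own. Each camera call takes 0.05 s, during which the arm holds its last target. There are 200 camera calls.

## Working session

There is one attempt and no reset: what is moved stays moved. The work goes in short steps, Python scripts to look and compute and a shell command to move; the robot and the scene stay as the last step left them, time stands still between calls to the robot, and variables do not carry over. Pictures are saved under pics/ and viewed, about 8 in all and at most 12, crops included, and the job is handed in when it is done.

```bash
ls; mkdir -p pics; python3 - <<'E'
from cell import env,capture,calibration
import cv2
for n in("scene","top"):
    cv2.imwrite(f"pics/{n}0.png",capture(n)); print(n,calibration(n))
print(env.get_state(),env.nose_length)
E
```

```text
pics
scene {'fx': 589.3555981992506, 'fy': 589.3555981992506, 'cx': 318.906657801179, 'cy': 232.46520957196878, 'k1': 0.04773940780086863, 'T': array([[ 0.66700394, -0.50982546,  0.54330815,  1.26196633],
       [ 0.74497412,  0.46705899, -0.47630816, -0.55012629],
       [-0.01092293,  0.72244993,  0.69133696,  0.93073839],
       [ 0.        ,  0.        ,  0.        ,  1.        ]])}
top {'fx': 477.12823724096484, 'fy': 477.12823724096484, 'cx': 314.8031467683754, 'cy': 238.91578659765324, 'k1': -0.04959486831971733, 'T': array([[-1.11392304e-03,  9.98469664e-01, -5.52909493e-02,
         5.20985580e-01],
       [-9.99768791e-01,  7.53444504e-05,  2.15025181e-02,
         7.34214494e-02],
       [ 2.14737779e-02,  5.53021177e-02,  9.98238725e-01,
         1.07174538e+00],
       [ 0.00000000e+00,  0.00000000e+00,  0.00000000e+00,
         1.00000000e+00]])}
{'time_s': 0.1, 'joint_pos': array([ 1.20869150e+00,  5.27668811e-02,  1.40161319e+00,  2.40330901e-05,
        1.68861890e+00, -7.03208257e-02]), 'qvel': array([ 0.00018264, -0.00247242, -0.00354954,  0.0012047 , -0.00187093,
        0.0011532 ]), 'joint_efforts': array([ 1.18588203e-03, -3.82581675e+01, -3.60985100e+01, -6.09910330e-05,
        4.82654825e-03, -3.30101727e-05]), 'eef_pos': array([0.15090215, 0.50254609, 0.21876533]), 'ee_rot': array([-1.65808918,  1.5693898 , -1.94987038]), 'contact_force': array([ 0.06534626,  0.01891976, -0.23666663]), 'torque': array([-0.06940519,  0.02044987, -0.01061668]), 'opening': 1.0035718882657725} 0.022
```

View pics/top0.png

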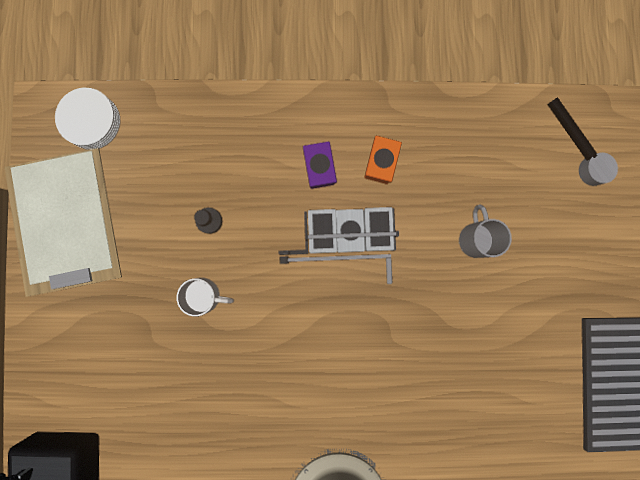

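View pics/scene0.png

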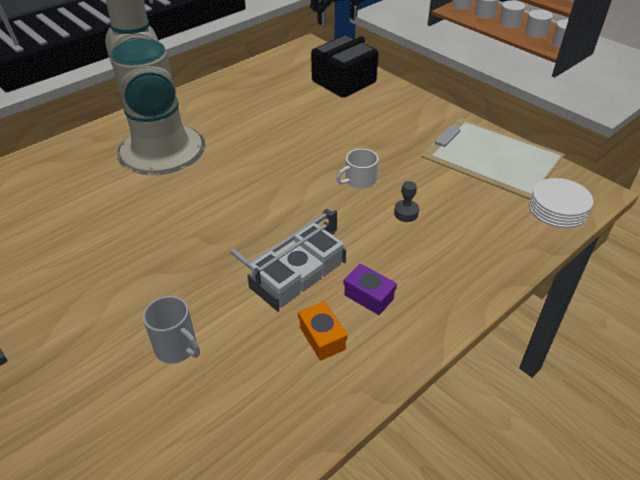

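The low tin (round disc) is in the middle place, at about (351,230). The rack is nearly aligned with the world axes. The pin is at about (390,270), the hinge at about (284,257), and the purple and orange decoys stand behind the rack. I'll enlarge this area.

```bash
cat > h.py <<'E'
import numpy as np,cv2
from cell import calibration
def _c(n):
    c=calibration(n);return c,np.array([[c['fx'],0,c['cx']],[0,c['fy'],c['cy']],[0,0,1]]),np.array([c['k1'],0,0,0,0.])
def ray(n,uv):
    c,K,d=_c(n);p=cv2.undistortPointsIter(np.array([[uv]],float),K,d,None,None,(3,50,1e-9))[0,0]
    return c['T'][:3,3],c['T'][:3,:3]@[p[0],-p[1],-1]
def at(n,uv,z):
    o,r=ray(n,uv);return (o+r*(z-o[2])/r[2])
def proj(n,P):
    c,K,d=_c(n);T=np.linalg.inv(c['T']);q=(T[:3,:3]@np.atleast_2d(P).T).T+T[:3,3];q=q*[1,-1,-1]
    return cv2.projectPoints(q,np.zeros(3),np.zeros(3),K,d)[0][:,0]
E
python3 - <<'E'
import cv2
a=cv2.imread('pics/top0.png')[130:290,265:425]
b=cv2.imread('pics/scene0.png')[200:320,220:360]
cv2.imwrite('pics/c1.png',cv2.resize(a,(600,600)[::1],interpolation=cv2.INTER_CUBIC))
cv2.imwrite('pics/c2.png',cv2.resize(b,(700,600),interpolation=cv2.INTER_CUBIC))
E
```

```text
(no output)
```

View pics/c1.png

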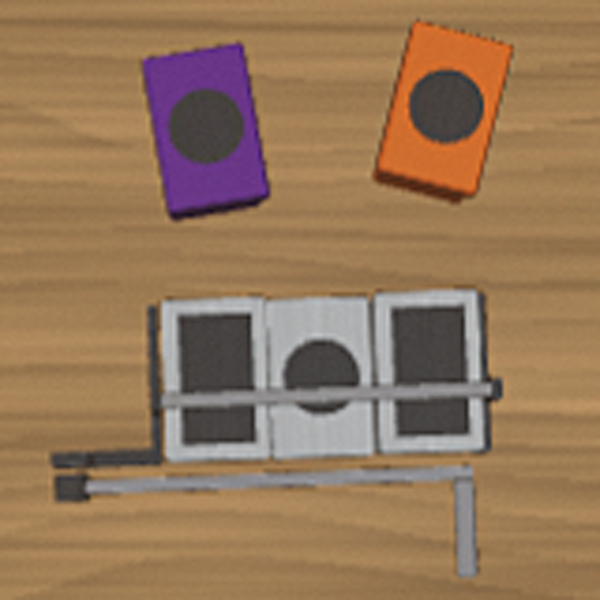

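View pics/c2.png

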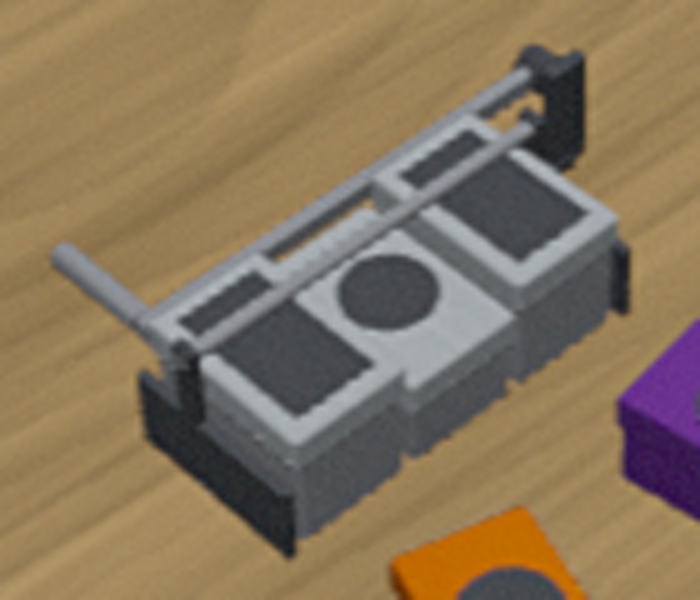

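```bash
cat > fit.py <<'E'
import numpy as np
from scipy.optimize import least_squares
from h import *
f=lambda u,v:((u+.5)/3.75-.5+265,(v+.5)/3.75-.5+130)
g=lambda u,v:((u+.5)/5-.5+220,(v+.5)/5-.5+200)
T=[((-46,90.5,65),(165,461)),((46,90.5,65),(160,299)),((46,30.5,65),(264,296)),((-46,30.5,65),(268,458)),
((46,-30.5,65),(374,294)),((46,-90.5,65),(478,289)),((-46,-90.5,65),(484,450)),((-46,-30.5,65),(380,456)),
((-114,-80,45),(467,576)),((-12,0,78),(322,394))]
S=[((46,-90.5,65),(293,440)),((46,-30.5,65),(405,375)),((46,30.5,65),(513,282)),((46,90.5,65),(616,215)),((46,-29.5,50),(412,388)),((46,29.5,50),(515,320)),((46,0,50),(464,354)),((-114,-80,45),(62,254))]
P=np.array([a for a,_ in T]),np.array([f(*b) for _,b in T]),np.array([a for a,_ in S]),np.array([g(*b) for _,b in S])
def W(p,A): 
    c,s=np.cos(p[2]),np.sin(p[2]);return A/1000@np.array([[c,s,0],[-s,c,0],[0,0,1]])+[p[0],p[1],0]
for w in((1,0),(0,1),(1,1)):
    r=lambda p:np.r_[w[0]*(proj('top',W(p,P[0]))-P[1]).ravel(),w[1]*(proj('scene',W(p,P[2]))-P[3]).ravel()]
    o=least_squares(r,[.52,.0,0]);print(w,o.x,np.round(o.fun,1))
p=o.x
for n,q in dict(hinge=(-58,145,45),grip=(-98,-80,45),low=(0,0,50)).items():print(n,W(p,np.array([q])))
for n,q in dict(purpFL=(170,212),purpFR=(268,192),orgFL=(375,180),orgFR=(475,197)).items():
    w=at('top',f(*q),.05); c,s=np.cos(p[2]),np.sin(p[2]);d=w[:2]-p[:2];print(n,w.round(3),'rack',(c*d[0]+s*d[1]).round(3),(-s*d[0]+c*d[1]).round(3))
for n,q,z in(('jug',(485,239),.1),('tamper',(208,220),.09),('cup',(199,297),.065)):print(n,at('top',q,z).round(3))
E
python3 fit.py
```

```text
(1, 0) [ 0.59617296 -0.02391792  0.02969687] [-0.2  0.2 -0.2  0.   0.4  0.   0.7  0.1 -0.4 -0.2 -0.1  0.3  0.   0.5
 -0.4 -0.2 -0.8 -1.1  0.8  0.3  0.  -0.   0.  -0.   0.   0.   0.  -0.
  0.  -0.   0.  -0.   0.  -0.   0.  -0. ]
(0, 1) [ 0.59619385 -0.02842257  0.03414144] [ 0.   0.   0.   0.   0.   0.   0.   0.   0.  -0.   0.   0.   0.   0.
  0.  -0.   0.  -0.   0.   0.  -0.4  1.2  0.1 -1.9  0.6  1.2  0.7  0.1
 -0.7  0.3 -0.1 -1.1 -0.4 -0.5  0.3  0.7]
(1, 1) [ 0.59593941 -0.02570185  0.02496251] [ 0.6  0.1  0.8 -0.1  1.3  0.1  1.5  0.2  0.6 -0.1  0.9  0.6  0.8  0.8
  0.4 -0.  -0.2 -0.8  1.6  0.4  0.2  0.3  0.8 -2.6  1.4  0.6  1.7 -0.3
 -0.  -0.4  0.7 -1.7  0.4 -1.1  1.5 -0.4]
hinge [[0.53433829 0.1178053  0.045     ]]
grip [[ 0.49996673 -0.108123    0.045     ]]
low [[ 0.59593941 -0.02570185  0.05      ]]
purpFL [0.692 0.062 0.05 ] rack 0.098 0.085
purpFR [0.703 0.005 0.05 ] rack 0.108 0.028
orgFL [ 0.711 -0.057  0.05 ] rack 0.114 -0.034
orgFR [ 0.701 -0.115  0.05 ] rack 0.103 -0.092
jug [ 0.575 -0.3    0.1  ]
tamper [0.614 0.272 0.09 ]
cup [0.455 0.295 0.065]
```

```bash
cat > go.py <<'E'
# usage: go.py rx ry z(TCP, mm) -> shift units in tool axes, jaw yaw error to rack y
import sys,numpy as np
from scipy.spatial.transform import Rotation as Ro
from cell import env
X0,Y0,TH=.5960,-.0255,.0285
def info(rx=None,ry=None,z=None):
    s=env.get_state();R=Ro.from_euler('xyz',s['ee_rot']).as_matrix();p=s['eef_pos']
    c,si=np.cos(TH),np.sin(TH);d=p[:2]-[X0,Y0]
    print('t',round(s['time_s'],2),'tcp',p.round(4),'rack mm',(1e3*np.r_[c*d[0]+si*d[1],-si*d[0]+c*d[1],p[2]]).round(1),'open',round(s['opening'],3),'F',s['contact_force'].round(1))
    print('x',R[:,0].round(3),'y',R[:,1].round(3),'z',R[:,2].round(3))
    a=[np.arctan2(R[:,1]@R0,0) for R0 in ()]
    for sg in(1,-1):
        t=sg*np.array([-si,c,0]);print('yaw units',(np.arctan2(R[:,2]@t,R[:,1]@t)/(np.pi/2)).round(3))
    print('rack axes in tool: x',(R.T@[c,si,0]).round(3),'y',(R.T@[-si,c,0]).round(3))
    if rx is not None:
        w=np.array([X0+c*rx/1e3-si*ry/1e3,Y0+si*rx/1e3+c*ry/1e3,z/1e3])
        print('shift units',(R.T@(w-p)/.2).round(3))
if __name__=='__main__':info(*map(float,sys.argv[1:]))
E
python3 go.py -94 -80 140
```

```text
t 0.1 tcp [0.1509 0.5025 0.2188] rack mm [-429.9  540.5  218.8] open 1.004 F [ 0.1  0.  -0.2]
x [-0.001 -0.001 -1.   ] y [ 0.288  0.958 -0.001] z [ 0.958 -0.288 -0.   ]
yaw units -0.204
yaw units 1.796
rack axes in tool: x [-0.001  0.315  0.949] y [-0.001  0.949 -0.315]
shift units [ 0.397 -2.416  2.571]
```

```bash
R='{"gripper":-1,"xyz":[0.1,-0.95,1.0],"yaw":-0.204}'; true
python3 -m inch '[{"gripper":-1,"xyz":[0.1,-0.95,1.0],"yaw":-0.204},{"gripper":-1,"xyz":[0.1,-0.95,1.0],"yaw":-0.204},{"gripper":-1,"xyz":[0.1,-0.95,1.0],"yaw":-0.204},{"gripper":-1,"xyz":[0.1,-0.95,1.0],"yaw":-0.204},{"gripper":-1,"xyz":[0.1,-0.95,1.0],"yaw":-0.204},{"gripper":-1,"xyz":[0.1,-0.95,1.0],"yaw":-0.204},{"gripper":-1,"xyz":[0.1,-0.95,1.0],"yaw":-0.204},{"gripper":-1,"xyz":[0.1,-0.95,1.0],"yaw":-0.204},{"gripper":-1,"xyz":[0.1,-0.95,1.0],"yaw":-0.204}]'; python3 go.py -94 -80 140
```

```text
time_s: 0.85
eef_pos: [0.2884, 0.2623, 0.1993]
ee_rot: [2.711, 1.571, 2.736]
contact_force: [0.0, -0.1, -0.5]
opening: 1.002
t 0.85 tcp [0.2884 0.2623 0.1993] rack mm [-299.3  296.4  199.3] open 1.002 F [ 0.  -0.1 -0.5]
x [-0.  0. -1.] y [-0.025  1.     0.   ] z [ 1.     0.025 -0.   ]
yaw units -0.002
yaw units 1.998
rack axes in tool: x [-0.     0.003  1.   ] y [ 0.     1.    -0.003]
shift units [ 0.296 -1.879  1.033]
```

```bash

python3 -m inch '[{"gripper":-1,"xyz":[0,-0.94,0.52],"yaw":0},{"gripper":-1,"xyz":[0,-0.94,0.52],"yaw":0},{"gripper":-1,"xyz":[0,-0.94,0.52],"yaw":0},{"gripper":-1,"xyz":[0,-0.94,0.52],"yaw":0},{"gripper":-1,"xyz":[0,-0.94,0.52],"yaw":0},{"gripper":-1,"xyz":[0,-0.94,0.52],"yaw":0},{"gripper":-1,"xyz":[0,-0.94,0.52],"yaw":0}]' >/dev/null
python3 -m inch '[{"gripper":-1,"xyz":[0.25,-0.94,0.51],"yaw":0},{"gripper":-1,"xyz":[0.25,-0.94,0.51],"yaw":0},{"gripper":-1,"xyz":[0.25,-0.94,0.51],"yaw":0},{"gripper":-1,"xyz":[0.25,-0.94,0.51],"yaw":0},{"gripper":-1,"xyz":[0.25,-0.94,0.51],"yaw":0},{"gripper":-1,"xyz":[0.25,-0.94,0.51],"yaw":0},{"gripper":-1,"xyz":[0.25,-0.94,0.51],"yaw":0},{"gripper":-1,"xyz":[0.25,-0.94,0.51],"yaw":0}]'>/dev/null; python3 go.py -94 -80 46
python3 - <<'E'
from cell import capture
import cv2
a=capture('scene');cv2.imwrite('pics/s1.png',cv2.resize(a[130:370,120:440],(800,600)))
E
```

```text
t 2.1 tcp [ 0.5046 -0.1045  0.1491] rack mm [-93.6 -76.4 149.1] open 0.999 F [0.3 0.3 0.3]
x [-0.001  0.001 -1.   ] y [-0.03   1.     0.001] z [ 1.     0.03  -0.001]
yaw units 0.001
yaw units -1.999
rack axes in tool: x [-0.001 -0.002  1.   ] y [0.001 1.    0.002]
shift units [ 0.516 -0.019 -0.002]
```

View pics/s1.png

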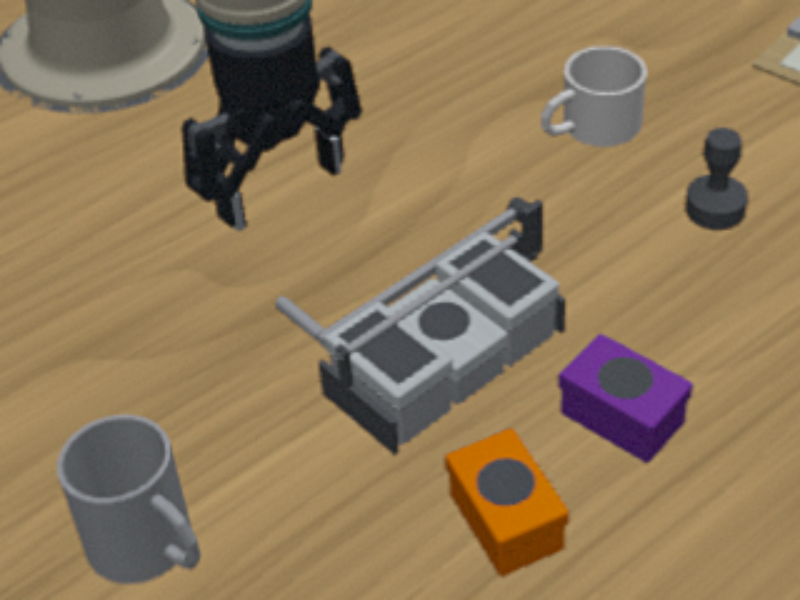

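```bash
python3 - <<'E'
from h import *
import numpy as np
P=np.array([[.5046,-.1045+.043,.14],[.5046,-.1045-.043,.14],[.5046,-.1045,.045]])
print((proj('scene',P)-[120,130])*2.5)
E
```

```text
[[333.20900838 202.83736023]
 [245.03488781 252.43443369]
 [302.18834778 310.61797048]]
```

```bash

python3 -m inch '[{"gripper":-1,"xyz":[0.25,-0.02,0],"yaw":0},{"gripper":-1,"xyz":[0.25,-0.02,0],"yaw":0},{"gripper":-1,"xyz":[0.25,-0.02,0],"yaw":0},{"gripper":-1,"xyz":[0.25,-0.02,0],"yaw":0}]'>/dev/null; python3 go.py -94 -80 46
python3 - <<'E'
from cell import capture
import cv2,numpy as np
a=capture('scene')[180:320,180:320];b=capture('top')[190:330,300:440]
cv2.imwrite('pics/s2.png',np.hstack([cv2.resize(i,(400,400),interpolation=cv2.INTER_CUBIC) for i in(a,b)]))
E
```

```text
t 2.48 tcp [ 0.5046 -0.1094  0.1005] rack mm [-93.7 -81.2 100.5] open 0.998 F [ 0.3 -0.5  0. ]
x [ 0.  0. -1.] y [-0.03  1.    0.  ] z [1.   0.03 0.  ]
yaw units 0.001
yaw units -1.999
rack axes in tool: x [ 0.    -0.002  1.   ] y [0.    1.    0.002]
shift units [ 0.272  0.006 -0.001]
```

View pics/s2.png

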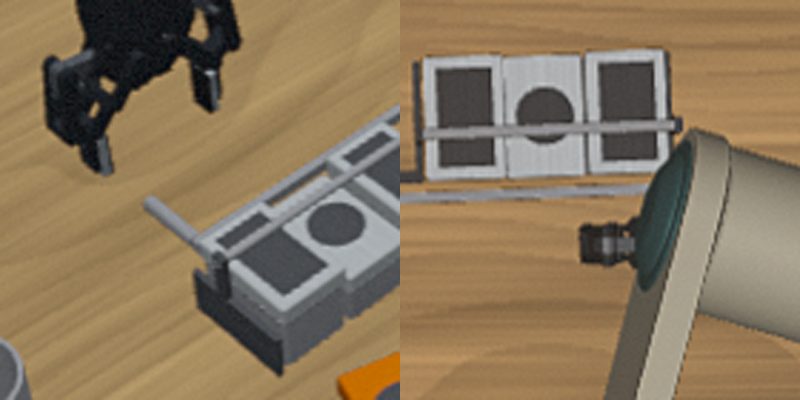

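```bash
python3 - <<'E'
from h import *
for z in(.05,.08,.1,.11,.12,.13):
    print(z,at('scene',(253.5,217.8),z).round(3),at('scene',(216.7,240.2),z).round(3),at('top',(364.7,275.8),z).round(3))
P=np.array([[.5046,-.1094+.05,.091],[.5046,-.1094-.05,.091]]);print((proj('scene',P)-180)*2.857,proj('top',P))
E
```

```text
0.05 [ 0.437 -0.019  0.05 ] [ 0.44 -0.12  0.05] [ 0.498 -0.055  0.05 ]
0.08 [ 0.465 -0.037  0.08 ] [ 0.468 -0.135  0.08 ] [ 0.499 -0.052  0.08 ]
0.1 [ 0.483 -0.049  0.1  ] [ 0.487 -0.145  0.1  ] [ 0.5   -0.049  0.1  ]
0.11 [ 0.493 -0.055  0.11 ] [ 0.496 -0.149  0.11 ] [ 0.5   -0.048  0.11 ]
0.12 [ 0.502 -0.061  0.12 ] [ 0.505 -0.154  0.12 ] [ 0.5   -0.047  0.12 ]
0.13 [ 0.511 -0.067  0.13 ] [ 0.515 -0.159  0.13 ] [ 0.5   -0.045  0.13 ]
[[217.61161089 137.99918993]
 [103.55663302 204.35849274]] [[369.10709468 273.22744587]
 [417.2954175  273.09931531]]
```

```bash

python3 -m inch '[{"gripper":0,"xyz":[0.1,0.006,0],"yaw":0},{"gripper":0,"xyz":[0.1,0.006,0],"yaw":0},{"gripper":0,"xyz":[0.1,0.006,0],"yaw":0},{"gripper":0,"xyz":[0.1,0.006,0],"yaw":0},{"gripper":0,"xyz":[0.1,0.006,0],"yaw":0}]' 30; 
python3 go.py -94 -80 46
python3 - <<'E'
from cell import capture
import cv2,numpy as np
a=capture('scene')[190:290,200:300]
cv2.imwrite('pics/s3.png',cv2.resize(a,(600,600),interpolation=cv2.INTER_CUBIC))
E
```

```text
time_s: 3.0
eef_pos: [0.5053, -0.1096, 0.0809]
ee_rot: [-0.267, 1.569, -0.239]
contact_force: [0.1, 0.2, 0.7]
opening: 0.498
t 3.0 tcp [ 0.5053 -0.1096  0.0809] rack mm [-93.  -81.5  80.9] open 0.498 F [0.1 0.2 0.7]
x [ 0.002 -0.    -1.   ] y [-0.029  1.    -0.001] z [1.    0.029 0.002]
yaw units 0.0
yaw units -2.0
rack axes in tool: x [ 0.002 -0.     1.   ] y [-0.001  1.     0.   ]
shift units [ 0.174  0.007 -0.005]
```

View pics/s3.png

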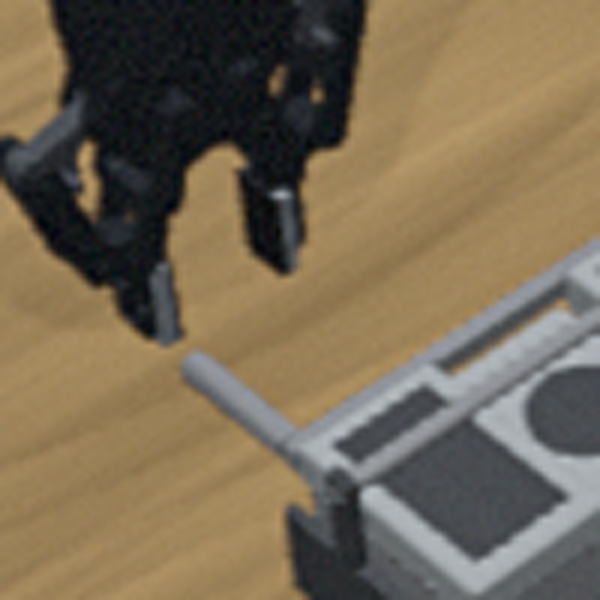

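```bash
python3 - <<'E'
from h import *
for z in(.05,.064,.08,.09,.1):
    print(z,at('scene',(248,235.3),z).round(3),at('scene',(228,247.5),z).round(3))
P=np.array([[.505,-.1096+.025,.064],[.505,-.1096-.025,.064],[.505,-.1096,.045],[.484,-.1057,.045]]);print((proj('scene',P)-[200,190])*6)
E
```

```text
0.05 [ 0.473 -0.062  0.05 ] [ 0.474 -0.115  0.05 ]
0.064 [ 0.486 -0.07   0.064] [ 0.487 -0.122  0.064]
0.08 [ 0.5   -0.078  0.08 ] [ 0.501 -0.13   0.08 ]
0.09 [ 0.509 -0.084  0.09 ] [ 0.51  -0.135  0.09 ]
0.1 [ 0.518 -0.09   0.1  ] [ 0.519 -0.14   0.1  ]
[[286.61342983 320.34323612]
 [168.85696697 390.08773173]
 [234.08780638 393.19047301]
 [207.63737785 356.15668805]]
```

```bash

python3 -m inch '[{"gripper":0,"xyz":[0.075,0.005,0],"yaw":0},{"gripper":0,"xyz":[0.15,0.005,0],"yaw":0},{"gripper":0,"xyz":[0.22,0.005,0],"yaw":0},{"gripper":0,"xyz":[0.22,0.005,0],"yaw":0},{"gripper":0,"xyz":[0.22,0.005,0],"yaw":0}]' 30; 
python3 go.py -94 -80 40
python3 - <<'E'
from cell import capture
import cv2,numpy as np
a=capture('scene')[190:290,200:300]
cv2.imwrite('pics/s4.png',cv2.resize(a,(600,600),interpolation=cv2.INTER_CUBIC))
E
```

```text
time_s: 3.47
eef_pos: [0.5045, -0.1084, 0.0356]
ee_rot: [2.762, 1.57, 2.79]
contact_force: [0.4, -0.4, 0.8]
opening: 0.5
t 3.47 tcp [ 0.5045 -0.1084  0.0356] rack mm [-93.8 -80.3  35.6] open 0.5 F [ 0.4 -0.4  0.8]
x [-0.001  0.    -1.   ] y [-0.029  1.     0.   ] z [ 1.     0.029 -0.001]
yaw units 0.0
yaw units -2.0
rack axes in tool: x [-0.001 -0.     1.   ] y [0. 1. 0.]
shift units [-0.022  0.001 -0.001]
```

View pics/s4.png

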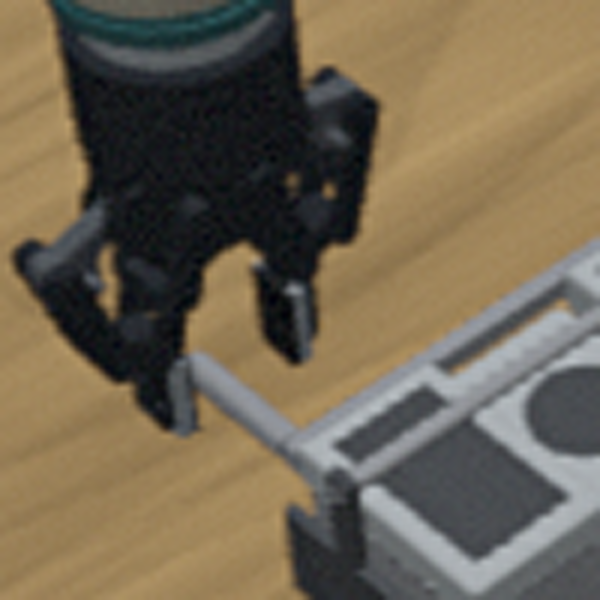

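The pads straddle the pin, with tips at (300,355) and (185,430) and the pin end at (195,362). I'll close and read the opening, expecting about 0.14.

```bash

python3 -m inch '[{"gripper":1,"xyz":[0,0,0],"yaw":0},{"gripper":1,"xyz":[0,0,0],"yaw":0},{"gripper":1,"xyz":[0,0,0],"yaw":0},{"gripper":1,"xyz":[0,0,0],"yaw":0},{"gripper":1,"xyz":[0,0,0],"yaw":0},{"gripper":1,"xyz":[0,0,0],"yaw":0}]' 30; 
python3 go.py -94 -80 40
```

```text
time_s: 4.02
eef_pos: [0.5066, -0.1092, 0.0388]
ee_rot: [-0.365, 1.565, -0.336]
contact_force: [-3.0, -0.1, 13.4]
opening: 0.0
t 4.02 tcp [ 0.5066 -0.1092  0.0388] rack mm [-91.8 -81.1  38.8] open 0.0 F [-3.  -0.1 13.4]
x [ 0.005 -0.002 -1.   ] y [-0.029  1.    -0.002] z [1.    0.029 0.005]
yaw units 0.0
yaw units -2.0
rack axes in tool: x [ 0.005 -0.     1.   ] y [-0.002  1.     0.   ]
shift units [-0.006  0.005 -0.011]
```

It closed fully and pressed down on the pin with 13 N. So the fingertips sit higher than the nominal nose length implies, about 12 mm above the TCP reading instead of 22 mm below it, which matches the pictures. I'll reopen, go deeper and watch the force.

```bash

python3 -m inch '[{"gripper":0,"xyz":[-0.06,0,0],"yaw":0},{"gripper":0,"xyz":[-0.06,0,0],"yaw":0},{"gripper":0,"xyz":[-0.06,0,0],"yaw":0},{"gripper":0,"xyz":[-0.06,0,0],"yaw":0},{"gripper":0,"xyz":[-0.02,0,0],"yaw":0},{"gripper":0,"xyz":[0.03,0,0],"yaw":0},{"gripper":0,"xyz":[0.07,0,0],"yaw":0},{"gripper":0,"xyz":[0.1,0,0],"yaw":0},{"gripper":0,"xyz":[0.1,0,0],"yaw":0}]' 30; 
python3 go.py -94 -80 15
```

```text
time_s: 4.77
eef_pos: [0.5032, -0.108, 0.013]
ee_rot: [2.806, 1.567, 2.835]
contact_force: [-0.6, -0.7, 0.3]
opening: 0.501
t 4.77 tcp [ 0.5032 -0.108   0.013 ] rack mm [-95.1 -79.8  13. ] open 0.501 F [-0.6 -0.7  0.3]
x [-0.004  0.001 -1.   ] y [-0.029  1.     0.001] z [ 1.     0.029 -0.004]
yaw units 0.0
yaw units -2.0
rack axes in tool: x [-0.004 -0.     1.   ] y [0.001 1.    0.   ]
shift units [-0.01  -0.001  0.005]
```

```bash

python3 -m inch '[{"gripper":1,"xyz":[0,0,0],"yaw":0},{"gripper":1,"xyz":[0,0,0],"yaw":0},{"gripper":1,"xyz":[0,0,0],"yaw":0},{"gripper":1,"xyz":[0,0,0],"yaw":0},{"gripper":1,"xyz":[0,0,0],"yaw":0},{"gripper":1,"xyz":[0,0,0],"yaw":0}]' 30; 
python3 go.py -94 -80 15
python3 - <<'E'
from cell import capture
import cv2,numpy as np
a=capture('scene')[190:290,200:300]
cv2.imwrite('pics/s5.png',cv2.resize(a,(600,600),interpolation=cv2.INTER_CUBIC))
import math
for i in range(1,18):
    th=1.9*i/17; print(i,round(-.225*math.sin(th)/.2,2),round(.225*(1-math.cos(th))/.2,2))
E
```

```text
time_s: 5.27
eef_pos: [0.505, -0.1089, 0.0159]
ee_rot: [-0.719, 1.569, -0.691]
contact_force: [0.5, -4.8, 1.2]
opening: 0.128
t 5.27 tcp [ 0.505  -0.1089  0.0159] rack mm [-93.4 -80.7  15.9] open 0.128 F [ 0.5 -4.8  1.2]
x [ 0.001 -0.001 -1.   ] y [-0.029  1.    -0.001] z [1.    0.029 0.001]
yaw units 0.0
yaw units -2.0
rack axes in tool: x [ 0.001 -0.     1.   ] y [-0.001  1.     0.   ]
shift units [ 0.005  0.004 -0.003]
1 -0.13 0.01
2 -0.25 0.03
3 -0.37 0.06
4 -0.49 0.11
5 -0.6 0.17
6 -0.7 0.24
7 -0.79 0.33
8 -0.88 0.42
9 -0.95 0.52
10 -1.01 0.63
11 -1.06 0.75
12 -1.1 0.87
13 -1.12 0.99
14 -1.12 1.12
15 -1.12 1.24
16 -1.1 1.37
17 -1.06 1.49
```

```bash

python3 -m inch '[{"gripper":1,"xyz":[-0.06,0,0],"yaw":0},{"gripper":1,"xyz":[-0.13,0.01,0],"yaw":0},{"gripper":1,"xyz":[-0.25,0.03,0],"yaw":0},{"gripper":1,"xyz":[-0.37,0.06,0],"yaw":0},{"gripper":1,"xyz":[-0.49,0.11,0],"yaw":0},{"gripper":1,"xyz":[-0.6,0.17,0],"yaw":0},{"gripper":1,"xyz":[-0.7,0.24,0],"yaw":0},{"gripper":1,"xyz":[-0.79,0.33,0],"yaw":0},{"gripper":1,"xyz":[-0.88,0.42,0],"yaw":0},{"gripper":1,"xyz":[-0.88,0.42,0],"yaw":0}]' 30; 
python3 go.py
```

```text
time_s: 6.15
eef_pos: [0.5025, -0.0232, 0.1967]
ee_rot: [-0.358, 1.566, -0.328]
contact_force: [-6.9, -9.8, 11.7]
opening: 0.126
t 6.15 tcp [ 0.5025 -0.0232  0.1967] rack mm [-93.4   5.  196.7] open 0.126 F [-6.9 -9.8 11.7]
x [ 0.004 -0.001 -1.   ] y [-0.03   1.    -0.002] z [1.    0.03  0.004]
yaw units 0.001
yaw units -1.999
rack axes in tool: x [ 0.004 -0.001  1.   ] y [-0.002  1.     0.001]
```

```bash

python3 -m inch '[{"gripper":1,"xyz":[-0.07,0.1,0],"yaw":0},{"gripper":1,"xyz":[-0.13,0.21,0],"yaw":0},{"gripper":1,"xyz":[-0.18,0.33,0],"yaw":0},{"gripper":1,"xyz":[-0.22,0.45,0],"yaw":0},{"gripper":1,"xyz":[-0.24,0.57,0],"yaw":0},{"gripper":1,"xyz":[-0.24,0.7,0],"yaw":0},{"gripper":1,"xyz":[-0.24,0.82,0],"yaw":0},{"gripper":1,"xyz":[-0.22,0.95,0],"yaw":0},{"gripper":1,"xyz":[-0.22,0.95,0],"yaw":0}]' 30; 
python3 go.py
python3 -m inch '[{"gripper":1,"xyz":[0.04,0.12,0],"yaw":0},{"gripper":1,"xyz":[0.04,0.12,0],"yaw":0},{"gripper":-1,"xyz":[0.04,0.12,0],"yaw":0},{"gripper":-1,"xyz":[0.04,0.12,0],"yaw":0},{"gripper":-1,"xyz":[0.04,0.12,0],"yaw":0},{"gripper":-1,"xyz":[0.04,0.12,0],"yaw":0},{"gripper":-1,"xyz":[0.04,0.12,0],"yaw":0},{"gripper":-1,"xyz":[-0.1,0.12,0],"yaw":0},{"gripper":-1,"xyz":[-0.25,0.12,0],"yaw":0},{"gripper":-1,"xyz":[-0.4,0.12,0],"yaw":0},{"gripper":-1,"xyz":[-0.4,0.12,0],"yaw":0}]' 30
python3 go.py 0 0 300
python3 - <<'E'
from cell import capture
import cv2,numpy as np
a=capture('scene')[60:360,180:480];b=capture('top')[170:320,240:440]
cv2.imwrite('pics/s6.png',np.hstack([cv2.resize(a,(400,400)),cv2.resize(b,(400,300)).copy() if 0 else cv2.copyMakeBorder(cv2.resize(b,(400,300)),0,100,0,0,0)]))
E
```

```text
time_s: 6.9
eef_pos: [0.4956, 0.1698, 0.236]
ee_rot: [1.767, 1.568, 1.8]
contact_force: [-5.3, 0.4, 6.6]
opening: 0.125
t 6.9 tcp [0.4956 0.1698 0.236 ] rack mm [-94.8 198.1 236. ] open 0.125 F [-5.3  0.4  6.6]
x [-0.001  0.003 -1.   ] y [-0.034  0.999  0.003] z [ 0.999  0.034 -0.001]
yaw units 0.003
yaw units -1.997
rack axes in tool: x [-0.001 -0.005  1.   ] y [0.003 1.    0.005]
time_s: 7.82
eef_pos: [0.4973, 0.1895, 0.3225]
ee_rot: [0.278, 1.56, 0.306]
contact_force: [-0.0, -0.0, 0.9]
opening: 1.003
t 7.82 tcp [0.4973 0.1895 0.3225] rack mm [-92.5 217.7 322.5] open 1.003 F [-0.  -0.   0.9]
x [ 0.01   0.003 -1.   ] y [-0.028  1.     0.003] z [1.    0.028 0.01 ]
yaw units -0.0
yaw units 2.0
rack axes in tool: x [0.01 0.   1.  ] y [ 0.003  1.    -0.   ]
shift units [ 0.114 -1.089  0.462]
```

View pics/s6.png

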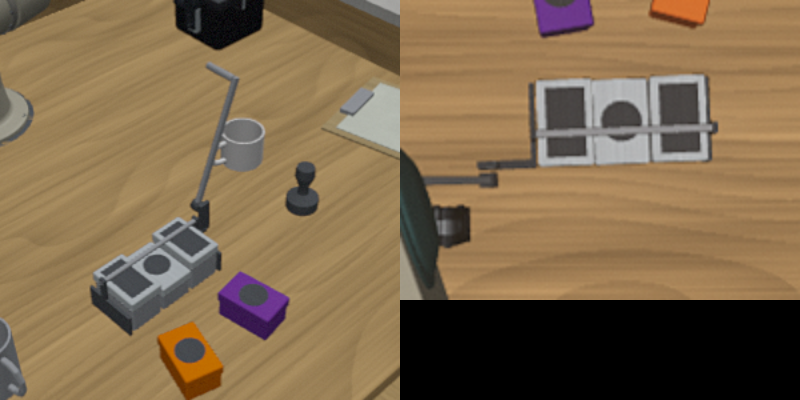

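Stop is open: the bar leans left past vertical, from the cheek at (203,210) to its top at (235,80), and the tins have not moved. Next I shut the jaws and go behind the low tin.

```bash

python3 -m inch '[{"gripper":1,"xyz":[0,-0.98,0.3],"yaw":0},{"gripper":1,"xyz":[0,-0.98,0.3],"yaw":0},{"gripper":1,"xyz":[0,-0.98,0.3],"yaw":0},{"gripper":1,"xyz":[0,-0.98,0.3],"yaw":0},{"gripper":1,"xyz":[0,-0.98,0.3],"yaw":0},{"gripper":1,"xyz":[0,-0.98,0.3],"yaw":0},{"gripper":1,"xyz":[0,-0.98,0.3],"yaw":0}]' 30 >/dev/null
python3 -m inch '[{"gripper":1,"xyz":[0.6,-0.11,0.49],"yaw":0},{"gripper":1,"xyz":[0.6,-0.11,0.49],"yaw":0},{"gripper":1,"xyz":[0.6,-0.11,0.49],"yaw":0},{"gripper":1,"xyz":[0.6,-0.11,0.49],"yaw":0},{"gripper":1,"xyz":[0.6,-0.11,0.49],"yaw":0},{"gripper":1,"xyz":[0.6,-0.11,0.49],"yaw":0},{"gripper":1,"xyz":[0.6,-0.11,0.49],"yaw":0}]' 30
python3 go.py 66 0 60
```

```text
time_s: 9.08
eef_pos: [0.6601, -0.0228, 0.1966]
ee_rot: [0.177, 1.57, 0.207]
contact_force: [-0.3, -0.3, 0.1]
opening: 0.001
t 9.08 tcp [ 0.6601 -0.0228  0.1966] rack mm [ 64.1   0.9 196.6] open 0.001 F [-0.3 -0.3  0.1]
x [ 0.001  0.    -1.   ] y [-0.03  1.    0.  ] z [1.    0.03  0.001]
yaw units 0.001
yaw units -1.999
rack axes in tool: x [ 0.001 -0.001  1.   ] y [0.    1.    0.001]
shift units [ 0.683 -0.005  0.009]
```

Descend to a reading of about 70 mm (tip above the tins) and look.

```bash

python3 -m inch '[{"gripper":1,"xyz":[0.3,-0.005,0.02],"yaw":0},{"gripper":1,"xyz":[0.6,-0.005,0.02],"yaw":0},{"gripper":1,"xyz":[0.6,-0.005,0.02],"yaw":0},{"gripper":1,"xyz":[0.6,-0.005,0.02],"yaw":0},{"gripper":1,"xyz":[0.6,-0.005,0.02],"yaw":0},{"gripper":1,"xyz":[0.6,-0.005,0.02],"yaw":0}]' 30 >/dev/null
python3 go.py 68 0 14
python3 - <<'E'
from cell import capture
import cv2,numpy as np
a=capture('scene')[190:310,230:370]
cv2.imwrite('pics/s7.png',cv2.resize(a,(700,600),interpolation=cv2.INTER_CUBIC))
E
```

```text
t 9.58 tcp [ 0.666  -0.0246  0.0805] rack mm [70.  -1.1 80.5] open -0.003 F [-0.3 -0.3  1.2]
x [ 0.007 -0.    -1.   ] y [-0.029  1.    -0.001] z [1.    0.029 0.007]
yaw units 0.0
yaw units -2.0
rack axes in tool: x [ 0.007 -0.001  1.   ] y [-0.001  1.     0.001]
shift units [ 0.332  0.006 -0.012]
```

View pics/s7.png

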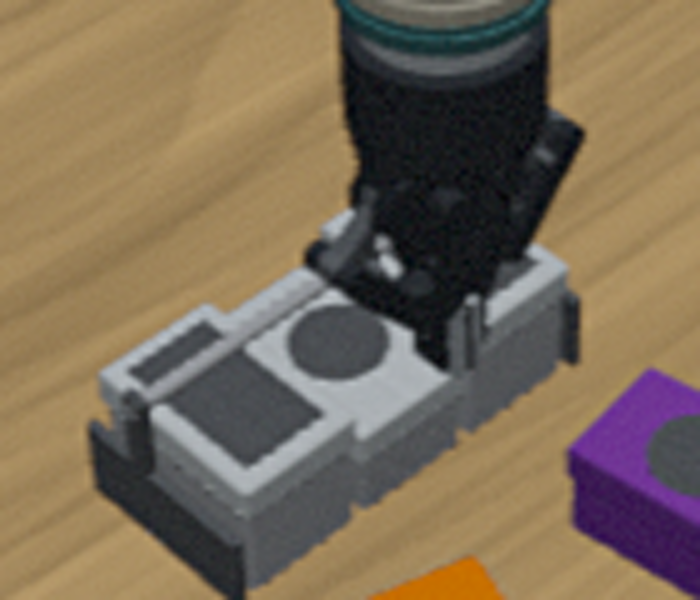

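```bash
python3 - <<'E'
from h import *
print(proj('scene',np.array([[.677,-.0246,.092],[.677,-.0246,.058],[.666,-.0246,.092]])))
for z in(.05,.06,.07,.08,.09,.1,.11):print(z,at('scene',(323,263),z).round(3))
E
```

```text
[[324.29290302 264.43520934]
 [324.37235821 276.15825235]
 [320.51720126 261.40419098]]
0.05 [0.643 0.002 0.05 ]
0.06 [ 0.65  -0.004  0.06 ]
0.07 [ 0.657 -0.01   0.07 ]
0.08 [ 0.664 -0.016  0.08 ]
0.09 [ 0.671 -0.023  0.09 ]
0.1 [ 0.678 -0.029  0.1  ]
0.11 [ 0.685 -0.035  0.11 ]
```

Tip position agrees with reading +12 mm. I'll descend behind the tin and check for contact.

```bash

python3 -m inch '[{"gripper":1,"xyz":[0.15,0.005,0],"yaw":0},{"gripper":1,"xyz":[0.33,0.005,0],"yaw":0},{"gripper":1,"xyz":[0.33,0.005,0],"yaw":0},{"gripper":1,"xyz":[0.33,0.005,0],"yaw":0},{"gripper":1,"xyz":[0.33,0.005,0],"yaw":0},{"gripper":1,"xyz":[0.33,0.005,0],"yaw":0}]' 30 >/dev/null
python3 go.py 12 0 14
python3 -m inch '[{"gripper":1,"xyz":[0,0,-0.04],"yaw":0},{"gripper":1,"xyz":[0,0,-0.08],"yaw":0},{"gripper":1,"xyz":[0,0,-0.12],"yaw":0},{"gripper":1,"xyz":[0,0,-0.14],"yaw":0},{"gripper":1,"xyz":[0,0,-0.16],"yaw":0},{"gripper":1,"xyz":[0,0,-0.18],"yaw":0}]' 30
python3 go.py 12 0 14
```

```text
t 10.13 tcp [ 0.6665 -0.024   0.0138] rack mm [70.5 -0.5 13.8] open 0.003 F [ 1.   0.8 -0.2]
x [ 0.006 -0.001 -1.   ] y [-0.029  1.    -0.001] z [1.    0.029 0.006]
yaw units 0.0
yaw units -2.0
rack axes in tool: x [ 0.006 -0.     1.   ] y [-0.001  1.     0.   ]
shift units [-0.003  0.003 -0.293]
time_s: 10.63
eef_pos: [0.6293, -0.025, 0.0114]
ee_rot: [-0.094, 1.567, -0.066]
contact_force: [0.6, 0.2, 1.3]
opening: -0.004
t 10.63 tcp [ 0.6293 -0.025   0.0114] rack mm [33.3 -0.4 11.4] open -0.004 F [0.6 0.2 1.3]
x [ 0.004 -0.    -1.   ] y [-0.029  1.    -0.   ] z [1.    0.029 0.004]
yaw units 0.0
yaw units -2.0
rack axes in tool: x [ 0.004 -0.     1.   ] y [-0.  1.  0.]
shift units [-0.013  0.002 -0.107]
```

```bash

python3 -m inch '[{"gripper":1,"xyz":[-0.01,0,-0.02],"yaw":0},{"gripper":1,"xyz":[-0.01,0,-0.04],"yaw":0},{"gripper":1,"xyz":[-0.01,0,-0.06],"yaw":0},{"gripper":1,"xyz":[-0.01,0,-0.08],"yaw":0}]' 30
python3 -m inch '[{"gripper":1,"xyz":[0,0,-0.01],"yaw":0},{"gripper":1,"xyz":[0,0,-0.02],"yaw":0}]' 30
python3 go.py 12 0 14
python3 - <<'E'
from cell import capture
import cv2,numpy as np
a=capture('scene')[190:310,210:350];b=capture('top')[190:310,290:430]
cv2.imwrite('pics/s8.png',np.hstack([cv2.resize(i,(400,343),interpolation=cv2.INTER_CUBIC) for i in (a,b)]))
E
```

```text
time_s: 10.97
eef_pos: [0.6122, -0.0253, 0.0117]
ee_rot: [0.024, 1.57, 0.053]
contact_force: [1.8, -0.8, 0.6]
opening: -0.002
time_s: 11.13
eef_pos: [0.6081, -0.0254, 0.0115]
ee_rot: [0.578, 1.571, 0.607]
contact_force: [1.6, -0.2, 0.7]
opening: -0.0
t 11.13 tcp [ 0.6081 -0.0254  0.0115] rack mm [12.1 -0.2 11.5] open -0.0 F [ 1.6 -0.2  0.7]
x [ 0.  0. -1.] y [-0.029  1.     0.   ] z [1.    0.029 0.   ]
yaw units 0.0
yaw units -2.0
rack axes in tool: x [ 0. -0.  1.] y [0. 1. 0.]
shift units [-0.012  0.001 -0.   ]
```

View pics/s8.png

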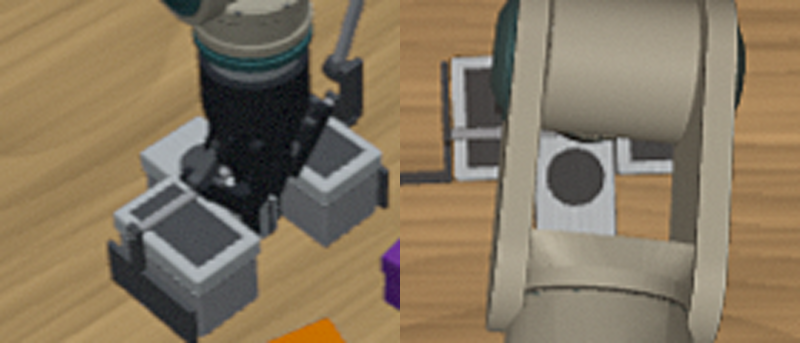

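```bash
python3 - <<'E'
from h import *
for uv in((351.3,251.95),(351.3,271.5)):
    w=at('top',uv,.05);d=w[:2]-[.596,-.0255];print(w.round(4),(d[0]+.0285*d[1])*1e3,(d[1]-.0285*d[0])*1e3)
E
python3 -m inch '[{"gripper":1,"xyz":[0,0,0.04],"yaw":0},{"gripper":1,"xyz":[-0.1,0,0.06],"yaw":0},{"gripper":1,"xyz":[-0.3,0,0.06],"yaw":0},{"gripper":1,"xyz":[-0.5,0,0.06],"yaw":0},{"gripper":-1,"xyz":[-0.7,0,0],"yaw":0},{"gripper":-1,"xyz":[-0.7,0,-0.2],"yaw":0},{"gripper":-1,"xyz":[-0.7,0,-0.43],"yaw":0},{"gripper":-1,"xyz":[-0.7,0,-0.43],"yaw":0},{"gripper":-1,"xyz":[-0.7,0,-0.43],"yaw":0},{"gripper":-1,"xyz":[-0.7,0,-0.43],"yaw":0}]' 25
python3 go.py -74 0 2
```

```text
[ 0.5496 -0.0269  0.05  ] -46.47265463333903 -0.08099587018953755
[ 0.5077 -0.0267  0.05  ] -88.34435799645675 1.3215135613639617
time_s: 12.07
eef_pos: [0.5227, -0.0279, 0.1519]
ee_rot: [-0.008, 1.57, 0.021]
contact_force: [0.7, -0.1, 0.2]
opening: 0.844
t 12.07 tcp [ 0.5227 -0.0279  0.1519] rack mm [-73.4  -0.3 151.9] open 0.844 F [ 0.7 -0.1  0.2]
x [ 0.001  0.    -1.   ] y [-0.028  1.    -0.   ] z [1.    0.028 0.001]
yaw units 0.0
yaw units -2.0
rack axes in tool: x [ 0.001 -0.     1.   ] y [-0.  1.  0.]
shift units [ 0.75   0.002 -0.004]
```

The low tin is at rack x ≈ -46.5 mm, y ≈ 0, as expected. I'll descend over its front end with the jaws open.

```bash

python3 -m inch '[{"gripper":-1,"xyz":[0.1,0,0],"yaw":0},{"gripper":-1,"xyz":[0.25,0,0],"yaw":0},{"gripper":-1,"xyz":[0.4,0,0],"yaw":0},{"gripper":-1,"xyz":[0.5,0,0],"yaw":0},{"gripper":-1,"xyz":[0.6,0,0],"yaw":0},{"gripper":-1,"xyz":[0.68,0,0],"yaw":0},{"gripper":-1,"xyz":[0.75,0,0],"yaw":0},{"gripper":-1,"xyz":[0.75,0,0],"yaw":0},{"gripper":-1,"xyz":[0.75,0,0],"yaw":0}]' 20
python3 go.py -74 0 2
```

```text
time_s: 12.82
eef_pos: [0.523, -0.0278, 0.001]
ee_rot: [2.908, 1.569, 2.936]
contact_force: [0.3, -0.0, 0.8]
opening: 0.999
t 12.82 tcp [ 0.523  -0.0278  0.001 ] rack mm [-73.1  -0.3   1. ] open 0.999 F [ 0.3 -0.   0.8]
x [-0.001  0.    -1.   ] y [-0.029  1.     0.   ] z [ 1.     0.029 -0.001]
yaw units 0.0
yaw units -2.0
rack axes in tool: x [-0.001 -0.     1.   ] y [0. 1. 0.]
shift units [-0.005  0.001 -0.005]
```

```bash

python3 -m inch '[{"gripper":-0.7,"xyz":[0,0,0],"yaw":0},{"gripper":-0.55,"xyz":[0,0,0],"yaw":0},{"gripper":-0.45,"xyz":[0,0,0],"yaw":0},{"gripper":-0.4,"xyz":[0,0,0],"yaw":0},{"gripper":-0.35,"xyz":[0,0,0],"yaw":0},{"gripper":-0.3,"xyz":[0,0,0],"yaw":0},{"gripper":-0.2,"xyz":[0,0,0],"yaw":0},{"gripper":-0.2,"xyz":[0,0,0],"yaw":0}]' 20
python3 go.py -74 0 2
```

```text
time_s: 13.48
eef_pos: [0.5232, -0.0279, 0.0026]
ee_rot: [-0.057, 1.568, -0.029]
contact_force: [0.4, 0.6, 6.3]
opening: 0.7
t 13.48 tcp [ 0.5232 -0.0279  0.0026] rack mm [-72.8  -0.3   2.6] open 0.7 F [0.4 0.6 6.3]
x [ 0.002 -0.    -1.   ] y [-0.029  1.    -0.   ] z [1.    0.029 0.002]
yaw units 0.0
yaw units -2.0
rack axes in tool: x [ 0.002 -0.     1.   ] y [-0.  1.  0.]
shift units [ 0.003  0.002 -0.006]
```

Gripped at 0.70 × 85 = 59.5 mm. Draw it forward by about 88 mm.

```bash

python3 -m inch '[{"gripper":-0.2,"xyz":[0,0,-0.02],"yaw":0},{"gripper":-0.2,"xyz":[0,0,-0.06],"yaw":0},{"gripper":-0.2,"xyz":[0,0,-0.1],"yaw":0},{"gripper":-0.2,"xyz":[0,0,-0.15],"yaw":0},{"gripper":-0.2,"xyz":[0,0,-0.2],"yaw":0},{"gripper":-0.2,"xyz":[0,0,-0.25],"yaw":0},{"gripper":-0.2,"xyz":[0,0,-0.3],"yaw":0},{"gripper":-0.2,"xyz":[0,0,-0.35],"yaw":0},{"gripper":-0.2,"xyz":[0,0,-0.4],"yaw":0},{"gripper":-0.2,"xyz":[0,0,-0.44],"yaw":0},{"gripper":-0.2,"xyz":[0,0,-0.46],"yaw":0},{"gripper":-0.2,"xyz":[0,0,-0.46],"yaw":0},{"gripper":-0.2,"xyz":[0,0,-0.46],"yaw":0}]' 20
python3 go.py
python3 -m inch '[{"gripper":-0.5,"xyz":[0,0,0],"yaw":0},{"gripper":-0.7,"xyz":[0,0,0],"yaw":0},{"gripper":-1,"xyz":[0,0,0],"yaw":0},{"gripper":-1,"xyz":[0,0,0],"yaw":0},{"gripper":-1,"xyz":[0,0,0],"yaw":0},{"gripper":-1,"xyz":[0,0,0],"yaw":0},{"gripper":-1,"xyz":[-0.1,0,0],"yaw":0},{"gripper":-1,"xyz":[-0.3,0,0],"yaw":0},{"gripper":-1,"xyz":[-0.5,0,0],"yaw":0},{"gripper":-1,"xyz":[-0.7,0,0],"yaw":0},{"gripper":-1,"xyz":[-0.9,0,0],"yaw":0},{"gripper":-1,"xyz":[-0.9,0,0],"yaw":0}]' 20
python3 go.py
```

```text
time_s: 14.57
eef_pos: [0.4303, -0.0307, 0.0026]
ee_rot: [-0.289, 1.569, -0.261]
contact_force: [-3.7, -0.9, 12.3]
opening: 0.699
t 14.57 tcp [ 0.4303 -0.0307  0.0026] rack mm [-165.8   -0.5    2.6] open 0.699 F [-3.7 -0.9 12.3]
x [ 0.001 -0.    -1.   ] y [-0.028  1.    -0.   ] z [1.    0.028 0.001]
yaw units -0.0
yaw units 2.0
rack axes in tool: x [0.001 0.    1.   ] y [-0.  1. -0.]
time_s: 15.57
eef_pos: [0.4336, -0.031, 0.1902]
ee_rot: [-0.178, 1.557, -0.15]
contact_force: [0.6, -0.4, 1.7]
opening: 0.999
t 15.57 tcp [ 0.4336 -0.031   0.1902] rack mm [-162.5   -0.9  190.2] open 0.999 F [ 0.6 -0.4  1.7]
x [ 0.014 -0.002 -1.   ] y [-0.029  1.    -0.002] z [0.999 0.029 0.014]
yaw units 0.0
yaw units -2.0
rack axes in tool: x [ 0.014 -0.     1.   ] y [-0.002  1.     0.   ]
```

Move aside (to -x, -y) a little and take the final look.

```bash

python3 -m inch '[{"gripper":-1,"xyz":[-0.2,-0.8,0],"yaw":0},{"gripper":-1,"xyz":[-0.2,-0.8,0],"yaw":0},{"gripper":-1,"xyz":[-0.2,-0.8,0],"yaw":0},{"gripper":-1,"xyz":[-0.2,-0.8,0],"yaw":0},{"gripper":-1,"xyz":[-0.2,-0.8,0],"yaw":0},{"gripper":-1,"xyz":[-0.2,-0.8,0],"yaw":0},{"gripper":-1,"xyz":[-0.2,-0.8,0],"yaw":0}]' 20
python3 - <<'E'
from cell import capture
import cv2,numpy as np
a=capture('scene');b=capture('top')
cv2.imwrite('pics/sf.png',a);cv2.imwrite('pics/tf.png',b)
cv2.imwrite('pics/s9.png',np.hstack([cv2.resize(i,(400,400),interpolation=cv2.INTER_CUBIC) for i in (a[110:390,130:410],b[150:350,250:450])]))
E
```

```text
time_s: 16.15
eef_pos: [0.4348, -0.1901, 0.2208]
ee_rot: [2.303, 1.57, 2.331]
contact_force: [0.5, 0.8, 0.1]
opening: 1.0
```

View pics/s9.png

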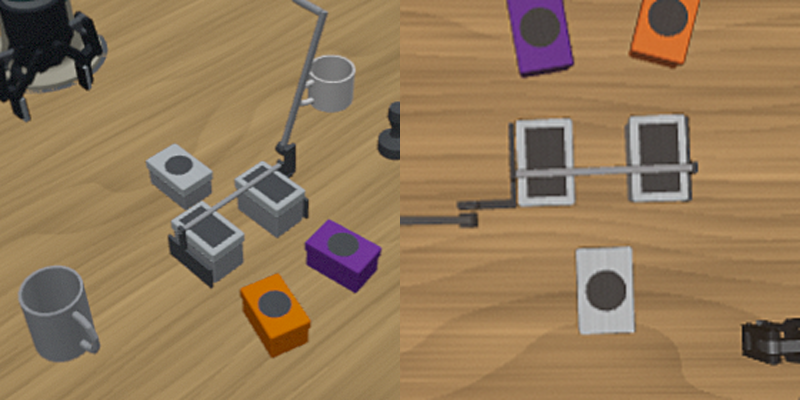

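```bash
python3 - <<'E'
from h import *
w=at('top',(353,295),.05);d=w[:2]-[.596,-.0255];print(w.round(4),(d[0]+.0285*d[1])*1e3)
a=cv2.imread('pics/top0.png',0);b=cv2.imread('pics/tf.png',0)
for n,(x0,x1,y0,y1) in dict(tallL=(306,336,205,256),tallR=(365,395,204,253),jug=(455,515,202,262),tamper=(190,225,203,237),cup=(172,236,274,320)).items():
    t=a[y0:y1,x0:x1];r=cv2.matchTemplate(b[y0-8:y1+8,x0-8:x1+8],t,cv2.TM_CCOEFF_NORMED);_,m,_,l=cv2.minMaxLoc(r);print(n,round(m,3),l[0]-8,l[1]-8)
from cell import env
print(w[0],env.get_state()['time_s'])
E
```

```text
[ 0.4575 -0.0301  0.05  ] -138.58995921526036
tallL 0.999 0 0
tallR 0.999 0 0
jug 0.997 0 0
tamper 0.999 0 0
cup 0.993 0 0
0.4575412688769339 16.25
```

```bash
python3 -c "
from cell import env
print(env.finish_job())"
```

```text
the job is handed in; nothing more can be done
None
```

The job is done and handed in at about 16 s on the robot's clock. I gripped the stop bar's pin, swung the bar over and let go of it, and it stays open on its own. With the jaws shut I pushed the low tin about 46 mm out of the row from behind. I then gripped its front end at 20 N, drew it along the counter without lifting it, and released it.

**Last checks**
- **Low tin:** it stands at rack x ≈ -139 mm, where the limit is -112 mm. It looks upright, and the gripper is well clear of everything.
- **Stop bar:** the last picture shows it leaning open past vertical. I did not measure its angle.
- **Tall tins, jug, tamper and cup:** comparing the first and last overhead pictures showed 0 pixels of shift (one pixel is about 2 mm).

**What disagreed**
- **Fingertip height:** with the jaws shut, the fingertips were about 12 mm above the TCP reading, not 22 mm below it as `env.nose_length` implies. Because of this my first grip closed above the pin and pressed on it with about 13 N. I worked out the offset from that contact and the pictures, used it from then on, and it agreed with a later picture.
- **Camera fits:** the two cameras' fits of the rack position differed by about 4 mm in y, which did not affect the work.

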